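# Hold the abacus up to the webcam

### The arm

A 6-joint arm with a two-finger parallel gripper is mounted at the origin on the work surface. World frame = base frame: x ahead of the robot, y to its left, z up, the work surface at z = 0. Lengths are in m, angles in rad, forces in N, time in s.
With the tool pointing down it reaches from about 0.3 to 0.875 m from the base axis. Payload 6.4 kg.
Tool frame: the origin (TCP) lies midway between the tips of the shut fingers; the grasp point (between the pads) lies ctrl.grasp_offset behind it (ctrl.grasp_offset is the distance from the TCP to the grasp point, in m); z points along the fingers, y is the line along which they close (so a half turn about z gives the same grasp; the last joint's range is limited). The gripper opens to 88 mm and grips with 3 to 60 N. Pads are 18 mm wide; open, the fingers measure 123 mm over their backs; the gripper's body (75 mm by 187 mm) begins 45 mm behind the grasp point.
Start: joints at [1.063, 0.181, 1.607, -0, 1.354, -0.206], TCP at [0.171, 0.549, 0.239] pointing down, gripper open.
Joint ranges: [-2.99, 2.99], [-0.89, 2.07], [0.3, 2.58], [-1.14, 4.28], [0, 2.63], [-3.12, 3.12]. Speed limits (rad/s): [2.57, 2.57, 3.01, 3.14, 3.14, 3.14].

### API

Orientations are given as [roll, pitch, yaw] about the fixed x, y, z axes, in that order (R = Rz(yaw) Ry(pitch) Rx(roll)).
In Python, from cell import ctrl, imaging gives the robot as it stands. The module is installed in compiled form; this text tells all that it offers.
- The arm moves only by the tool carry_out, never from a script. Its arguments are lists of equal length, an entry for each row: "turn": the turn, a rotation vector about the tool's x, y, z in degrees, a list of three; "xyz": the shift along the tool's x, y, z in m, a list of three; "claw": the closure in counts, from 0 (fully open) to 255 (shut). A call has 1 to 20 rows; each row is the pose to reach, as a shift and turn from the pose commanded when the call began, along the tool's axes at that moment; what a row does not reach only later rows make up. A row lasts 1/12 s, in which the tool goes at most 41.7 mm and 7.16 degrees, less where a joint would pass 70% of its speed; a pose out of reach is approached as far as the arm can. A call with a gripper value outside its range is refused whole. The fingers move at their own pace and stop on an object; "force" is the grip in N (left out, the last holds). Time passes only in rows, so rows that repeat a pose let the fingers close. It gives the time, the measured TCP pose, the force, the opening and the grip force at its end, in the units of the state.
- ctrl.get_obs(): the state, without advancing time (a new reading comes with each control period).
- imaging.camera(name): name is "scene" or "top" or "wrist"; returns the picture (400x640x3 uint8, red, green, blue); there is no depth.
- imaging.camera_model(name): a dict with "intrinsics" (3x3 intrinsics, pixels), "k1" (the pictures are not rectified: a ray, as slopes to the right and down, at radius r is drawn at 1 + k1 r^2 times it, then the intrinsics apply), "rvec" (rotation vector, rad) and "tvec" (3), from world to camera coordinates, as OpenCV has them. Camera axes: x right, y down, z forward; pixel columns grow to the right and rows downward; lengths in m; the calibration is good to about 2 mm. A picture is of the moment at which its call begins: read the wrist's pose just before it. camera_model takes no time and is no camera call; for the wrist camera it gives the pose at the moment of the call.
- ctrl.job_done(): hands the job in; it is judged then, once.
The state is a dict: "time": time; "joint_positions": joint angles; "qvel": joint speeds; "joint_torque": joint torques, N m; "position": TCP position; "tool_rot": TCP orientation; "force": force on the tool from outside, world axes, zero at the start; "moment": the same for the moment, N m; "finger_gap": finger opening in m; "gripper_force": force on a finger pad.
Only numpy, scipy, OpenCV 4.12 (cv2) and the standard library are available. Lean on these libraries where they do the work, as an engineer would, in place of code of your own. Each camera call takes 0.05 s, during which the arm holds its last target. There are 200 camera calls.

### The job

Take the wooden abacus out of the desk rack and show it to the webcam for the online class: right way up as it stood in the rack, with its long rails level, its face (either one) square to the lens, and its middle on the webcam's line of sight 18 cm in front of the lens. The webcam looks a little downwards, so the top of the abacus must lean back away from it to match. Do not touch the webcam or its stand, leave everything else where it stands, and finish still holding the abacus there, motionless in the air.

Things in the scene. Friction and masses are not known exactly. Their poses are not given: they have to be found in the camera images.
- abacus_mid (a point): Centre of the loose wooden abacus: 16 mm thick (x), 150 long (y), 100 high (z), 0.16 kg, standing upright in a rack slot, narrow one-bead deck on top; this point is 50 mm below its top. Dark frame, rods of pale beads, both faces alike. Longest and tallest thing in the rack. Pinch its bare top rail (14 mm high, 16 thick) from above across the thickness, at mid length.
- rack: Fixed pale wood rack; origin at its underside's centre. Base 186 (x) by 110 (y) by 12 mm with slots at x = -60, 0, +60 mm along y, 20 mm wide, between 5 mm walls with tops 42 mm above the desk. Abacus, calculator and notebook stand in them in any order, along the slots, undersides 12 mm above the desk (abacus top at 112 mm); the abacus must rise 30 mm to leave its slot.
- calculator: Loose black pocket calculator on its long edge in a rack slot: 16 mm thick (x), 115 long (y), 60 high (top 72 mm above the desk); origin at its underside's centre. To be left alone.
- notebook: Loose hardback notebook on its spine in a rack slot: 16 mm thick (x), 100 long (y), 66 high (top 78 mm above the desk); origin at its underside's centre. To be left alone.
- lens (a point): Front centre of the webcam's lens barrel (22 mm across), mid-front of a black bar 100 mm wide, 30 high, 30 deep on a slim post at the desk's far side, facing the robot's side, 250 to 310 mm above the desk. Line of sight: this frame's -x, always 20 degrees below level. y is level along the bar; z points up, its top leaning 20 degrees forwards, away from the webcam.
- show_point (a point): The point in the air on the line of sight, 180 mm in front of the lens, where the middle of the abacus is to be held; same axes as the lens. An abacus turned exactly like these axes (or half a turn about z) is square to the lens.
- webcam_stand: Fixed stand of the webcam: round base 100 mm across and a post 18 mm thick; origin at the centre of its underside. The lens is about 20 mm in front of the post's axis. Turned about the vertical together with the webcam. Not to be touched, nor the webcam.
- bottle: Loose capped green glass bottle, 68 mm across, 210 mm tall, standing on the desk; origin at the centre of its underside. To be left alone.
- lunchbox: Loose closed stainless steel lunchbox 114 x 164 x 58 mm (x, y, z) on the desk; origin at the centre of its underside. To be left alone.
Not all that is in view belongs to the job. Leave any turquoise look-alike of the part that bears abacus_mid alone. Leave any red look-alike of the rack alone.

How it is judged:
On the way:
1. the abacus is lifted clear of the rack in the gripper (contact force between abacus and the fingers above 0.5 N and contact force between abacus and rack below 0.05 N and z of abacus_mid in the frame of rack above 0.105 m), for 0.1 s.
At the end, for the whole second after the job is handed in: Abacus in the fingers, at rest, clear of rack and webcam; centre 150 to 210 mm in front of the lens and within 25 mm of the line of sight sideways and up-down; face within 0.2 rad of square to the lens, rails within 0.2 rad of the webcam bar, right way up (contact force between abacus and the fingers above 0.5 N and contact force between abacus and rack below 0.05 N and x of abacus_mid in the frame of lens between -0.21 and -0.15 m and y of abacus_mid in the frame of lens between -0.025 and 0.025 m and z of abacus_mid in the frame of lens between -0.025 and 0.025 m and angle between the x axis of abacus_mid and the x axis of lens, either way round below 0.2 rad and angle between the y axis of abacus_mid and the y axis of lens, either way round below 0.2 rad and angle between abacus_mid's own z axis and vertical below 0.8 rad and linear speed of abacus below 0.02 m/s and angular speed of abacus below 0.15 rad/s and contact force between abacus and webcam_stand below 0.05 N); the arm keeps its last pose, push and grip.
It fails at once if the webcam or its stand is touched (contact force between webcam_stand and anything else above 1 N).
It fails at once if the calculator is disturbed (distance of calculator from where it was at the start of the episode above 0.025 m).
It fails at once if the notebook is disturbed (distance of notebook from where it was at the start of the episode above 0.025 m).
It fails at once if the bottle is disturbed (distance of bottle from where it was at the start of the episode above 0.025 m).
It fails at once if the lunchbox is disturbed (distance of lunchbox from where it was at the start of the episode above 0.025 m).
It also fails if it takes over 32 s, if anything falls off the work surface, if the arm or the gripper's body presses on something with over 40 N, if the wrist force passes 120 N, or if a joint passes its speed limit or range.

## Working session

There is one attempt and no reset: what is moved stays moved. The work goes in short steps, Python scripts to look and compute and a tool call to move; the robot and the scene stay as the last step left them, time stands still between calls to the robot, and variables do not carry over. Pictures are saved under pics/ and viewed, at most 10 in all, crops included, and the job is handed in when it is done.

Besides the shell and the picture viewer there is one more tool, called after "Call:" as name(argument=value, ...) on one line, values as JSON. carry_out: Moves the arm, as the interface text tells. Its arguments: {"type":"object","properties":{"turn":{"type":"array","items":{"type":"array","items":{"type":"number"}}},"xyz":{"type":"array","items":{"type":"array","items":{"type":"number"}}},"claw":{"type":"array","items":{"type":"number"}},"force":{"type":"number"}},"required":["turn","xyz","claw"]}

```bash
mkdir -p pics; python3 - <<'E'
from cell import ctrl, imaging
import cv2,numpy as np
print(ctrl.get_obs()); print(ctrl.grasp_offset)
for n in ("scene","top"):
    m=imaging.camera_model(n);print(n,m)
    cv2.imwrite(f"pics/{n}0.png",imaging.camera(n)[:,:,::-1])
E
```

```text
{'time': 0.0, 'joint_positions': array([ 1.06271468e+00,  1.81534812e-01,  1.60799749e+00, -1.76961613e-05,
        1.35381010e+00, -2.06326723e-01]), 'qvel': array([ 0.00067362,  0.00097408, -0.00071121, -0.00062329, -0.00056725,
        0.00078705]), 'joint_torque': array([-2.57070002e-03, -4.33872700e+01, -3.41840172e+01,  7.01549230e-02,
        3.85917875e-02, -1.22311844e-04]), 'position': array([0.1706235 , 0.54853791, 0.23781873]), 'tool_rot': array([-3.13987648e+00, -3.41554633e-04,  2.83984126e+00]), 'force': array([-0.14056392, -0.50207071,  1.31882421]), 'moment': array([ 0.05987574, -0.03297662,  0.00058464]), 'gripper_force': 0.0, 'finger_gap': 0.08808126604736825}
0.0187
scene {'intrinsics': array([[499.63490543,   0.        , 321.57818259],
       [  0.        , 499.63490543, 211.49059719],
       [  0.        ,   0.        ,   1.        ]]), 'k1': -0.07602535650555162, 'rvec': array([ 0.83504509,  2.43133825, -1.18564904]), 'tvec': array([ 0.4581719 , -0.09803452,  1.69006086])}
top {'intrinsics': array([[517.19310198,   0.        , 323.75275259],
       [  0.        , 517.19310198, 197.3093783 ],
       [  0.        ,   0.        ,   1.        ]]), 'k1': -0.028169583502183387, 'rvec': array([ 2.13069707, -2.14798473,  0.16593256]), 'tvec': array([0.00935289, 0.61627536, 1.41650887])}
```

View pics/scene0.png

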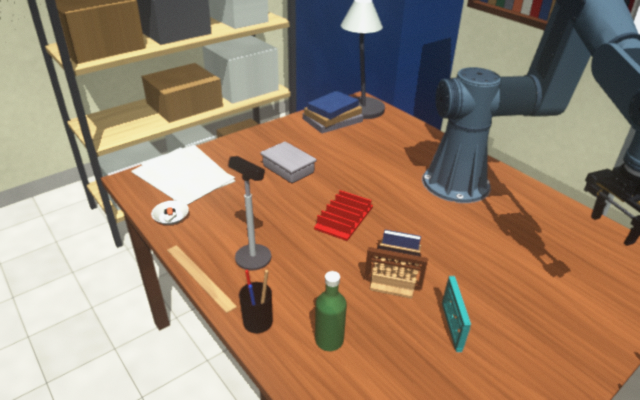

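View pics/top0.png

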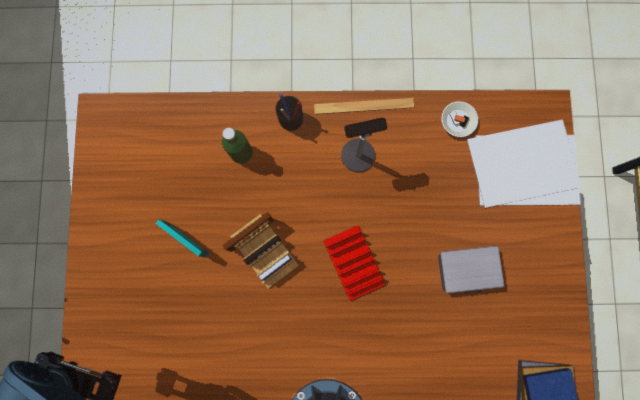

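The top view shows the pale rack at about (262,250), with the dark, tallest abacus in its far slot at (248,232). The turquoise look-alike is at (181,238) and the red rack at (354,263); I'll leave both alone. The webcam bar is at (366,127) and its base at (358,155). Next is one enlarged montage to confirm this and get accurate pixels.

```bash
cat > h.py <<'E'
import numpy as np,cv2
from cell import ctrl,imaging
def proj(m,P):
    d=np.array([m["k1"],0,0,0,0.])
    return cv2.projectPoints(np.asarray(P,float).reshape(-1,1,3),m["rvec"],m["tvec"],m["intrinsics"],d)[0].reshape(-1,2)
def atz(m,uv,z):
    n=cv2.undistortPoints(np.array([[uv]],float),m["intrinsics"],np.array([m["k1"],0,0,0,0.]))[0,0]
    R=cv2.Rodrigues(m["rvec"])[0];c=-R.T@m["tvec"];d=R.T@np.array([*n,1])
    return c+d*(z-c[2])/d[2]
E
python3 - <<'E'
import cv2,numpy as np
t=cv2.imread("pics/top0.png");s=cv2.imread("pics/scene0.png")
def tile(im,x,y,w,k):
    h=w*3//4
    o=cv2.resize(im[y:y+h,x:x+w],(400,300),interpolation=cv2.INTER_CUBIC)
    for i in range(0,w,10):
        a=int(i*400/w);cv2.line(o,(a,0),(a,5 if (x+i)%20 else 10),(0,255,0),1)
        if (x+i)%20==0: cv2.putText(o,str(x+i),(a,20),0,.35,(0,255,0),1)
    for j in range(0,h,10):
        a=int(j*400/w);cv2.line(o,(0,a),(5,a),(0,255,0),1)
        if (y+j)%20==0: cv2.putText(o,str(y+j),(8,a+4),0,.35,(0,255,0),1)
    return o
o=np.vstack([np.hstack([tile(t,210,200,120,0),tile(t,320,110,80,0)]),np.hstack([tile(s,350,220,100,0),tile(s,210,150,80,0)])])
cv2.imwrite("pics/m1.png",o)
E
```

```text
(no output)
```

View pics/m1.png

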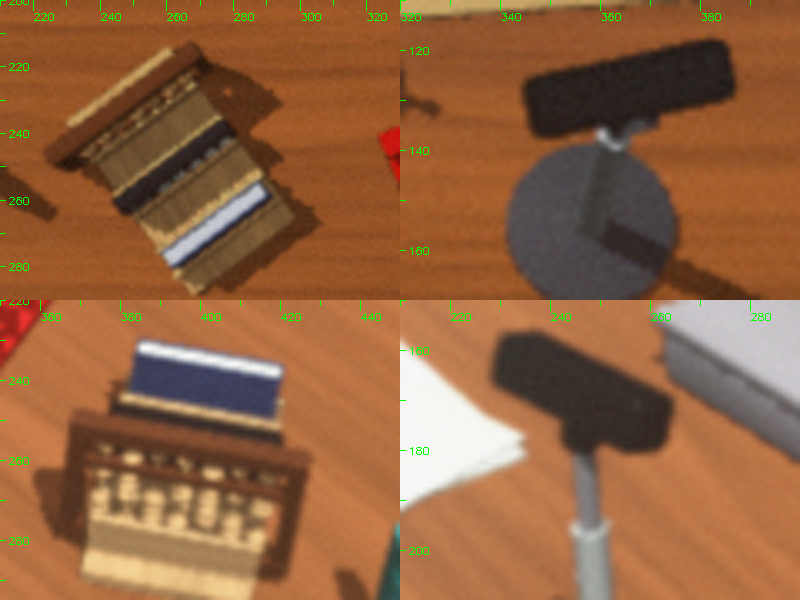

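The abacus is the dark frame with pale beads in the far slot. Its top rail runs from about (223,246) to (272,218) in the top view. The calculator is in the middle slot and the notebook in the near one. The webcam bar has corners (344,126), (385,118), (387,129) and (347,137) in the top view. Now I'll fit both.

```bash
cat > fit.py <<'E'
from h import *
from scipy.optimize import minimize
from scipy.spatial.transform import Rotation as Rn
mt=imaging.camera_model("top");ms=imaging.camera_model("scene")
t=cv2.imread("pics/top0.png");s=cv2.imread("pics/scene0.png")
print("abacus corners",[atz(mt,p,.112).round(4)[:2].tolist() for p in [(223.5,245.6),(267.6,212.6),(272.1,218),(228.6,251)]])
print("base",atz(mt,(358.4,155),.006).round(3),"bottle",atz(mt,(230,133),.21).round(3),"lb",atz(mt,(472,270),.058).round(3))
K=6
def hull(m,P,box):
    x,y,w,h=box;p=(proj(m,P)-[x-.5,y-.5])*K
    o=np.zeros((h*K,w*K),np.uint8);cv2.fillConvexPoly(o,cv2.convexHull((p*16).astype(np.int32)),1,shift=4);return o
def mask(im,box,f):
    x,y,w,h=box;c=cv2.resize(im[y:y+h,x:x+w],None,fx=K,fy=K,interpolation=cv2.INTER_CUBIC).astype(int)
    return f(c).astype(np.uint8)
C=np.array([[a,b,c] for a in(-1,1) for b in(-1,1) for c in(-1,1)],float)
dark=lambda c:c.max(2)<60
bt=(335,110,60,32);bs=(222,150,50,32)
Mt=mask(t,bt,dark);Ms=mask(s,bs,dark);print(Mt.sum()/36,Ms.sum()/36)
def R(psi):return Rn.from_euler("ZY",[psi,-np.radians(20)]).as_matrix()
def cost(p,ret=0):
    P=C*[.015,.05,.015]@R(p[3]*10).T+p[:3]
    a=hull(mt,P,bt);b=hull(ms,P,bs)
    return (a^Mt).sum()/Mt.sum()+(b^Ms).sum()/Ms.sum()
best=None
c0=atz(mt,(366,127.5),.28)
for dz in(.25,.28,.31):
    c0=atz(mt,(366,127.5),dz)
    for y0 in(-.2,0,.2):
        r=minimize(cost,[*c0,y0/10],method="Nelder-Mead",options=dict(initial_simplex=np.array([[*c0,y0/10]]+[list(np.array([*c0,y0/10])+.02*np.eye(4)[i]) for i in range(4)])))
        if best is None or r.fun<best.fun:best=r
c=best.x[:3];psi=best.x[3]*10
print("bar",c.round(4),"psi deg",np.degrees(psi),best.fun)
Rl=R(psi);lens=c+Rl@[-.02,0,0]
show=lens-Rl[:,0]*.18
print("lens",lens.round(4),"show",show.round(4))
# abacus fit, top camera: box x,y,yaw refine by brown mask seen in the scene view outline
E
python3 fit.py
```

```text
abacus corners [[0.4778, 0.2733], [0.5658, 0.1561], [0.5511, 0.1438], [0.4634, 0.2593]]
base [ 0.749 -0.099  0.006] bottle [0.76  0.244 0.21 ] lb [ 0.408 -0.403  0.058]
498.4166666666667 408.5833333333333
bar [ 0.7483 -0.0953  0.2874] psi deg 9.789614101206347 0.6665208517342559
lens [ 0.7298 -0.0985  0.2805] show [ 0.5631 -0.1273  0.219 ]
```

```bash
cat >> fit.py <<'E'
for p in [(344.4,126),(385,117.6),(387.4,129),(347.4,137.4)]: print(atz(mt,p,.3).round(3))
P=C*[.015,.05,.015]@Rl.T+c
print([(hull(m,P,b)^M).sum()/M.sum() for m,b,M in((mt,bt,Mt),(ms,bs,Ms))])
A=C*[.008,.075,.05]@Rn.from_euler("Z",np.radians(37)).as_matrix().T+[.5145,.208,.062]
rk=C*[.093,.055,.006]@Rn.from_euler("Z",np.radians(37)).as_matrix().T+[.5145,.208,.006]-np.array([np.cos(np.radians(37))*.06,np.sin(np.radians(37))*.06,0])
E_=[(i,j) for i in range(8) for j in range(i) if (C[i]!=C[j]).sum()==1]
def tile(im,m,x,y,w):
    k=400/w;o=cv2.resize(im[y:y+w*3//4,x:x+w],(400,300),interpolation=cv2.INTER_CUBIC)
    for Q,col in((P,(0,255,0)),(A,(255,255,0)),(rk,(255,0,255))):
        p=((proj(m,Q)-[x-.5,y-.5])*k).astype(int)
        for i,j in E_:cv2.line(o,tuple(map(int,p[i])),tuple(map(int,p[j])),col,1)
    return o
cv2.imwrite("pics/m2.png",np.vstack([np.hstack([tile(t,mt,210,200,120),tile(t,mt,320,110,80)]),np.hstack([tile(s,ms,350,220,100),tile(s,ms,210,150,80)])]))
E
python3 fit.py
```

```text
abacus corners [[0.4778, 0.2733], [0.5658, 0.1561], [0.5511, 0.1438], [0.4634, 0.2593]]
base [ 0.749 -0.099  0.006] bottle [0.76  0.244 0.21 ] lb [ 0.408 -0.403  0.058]
498.4166666666667 408.5833333333333
bar [ 0.7483 -0.0953  0.2874] psi deg 9.789614101206347 0.6665208517342559
lens [ 0.7298 -0.0985  0.2805] show [ 0.5631 -0.1273  0.219 ]
[ 0.749 -0.047  0.3  ]
[ 0.769 -0.144  0.3  ]
[ 0.741 -0.149  0.3  ]
[ 0.721 -0.053  0.3  ]
[np.float64(0.1936131081758903), np.float64(0.4729077435583656)]
```

View pics/m2.png

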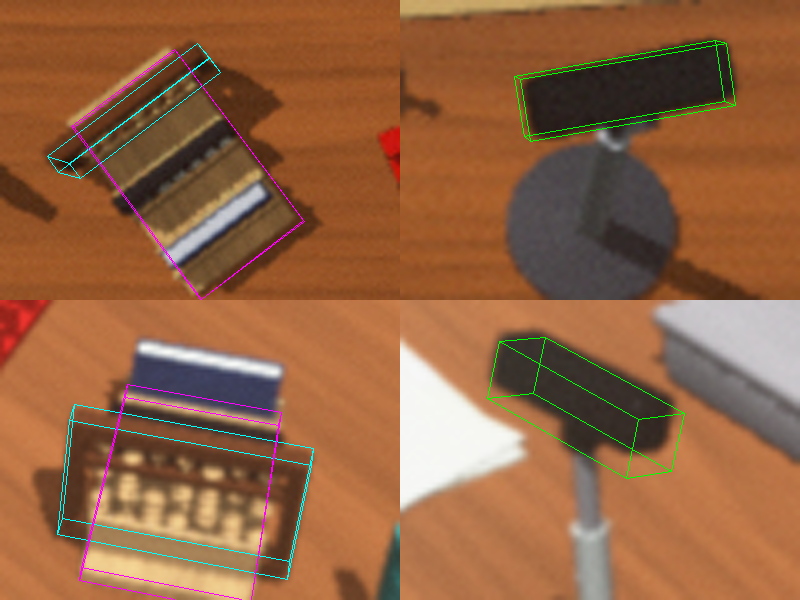

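```bash
python3 - <<'E'
from h import *
from scipy.optimize import least_squares
mt=imaging.camera_model("top");ms=imaging.camera_model("scene")
for m in(mt,ms): print(-cv2.Rodrigues(m["rvec"])[0].T@m["tvec"])
a=np.array([365.5,127.0]);b=np.array([246.1,167.5])
f=lambda p:np.r_[proj(mt,p)[0]-a,proj(ms,p)[0]-b]
r=least_squares(f,[.75,-.1,.28]);print(r.x,r.fun)
# 7-parameter: hand hull corners, box with 100x30x30 pitch free
from scipy.spatial.transform import Rotation as Rn
from scipy.spatial import ConvexHull
C=np.array([[a,b,c] for a in(-1,1) for b in(-1,1) for c in(-1,1)],float)*[.015,.05,.015]
T=np.array([(344.4,126),(385,117.6),(387.4,129),(347.4,137.4)])-.5
S=np.array([(495,335),(540,332),(672,400),(668,440),(630,452),(490,375)])*1.;S=S/5+[130,90]-.5
def res(p):
    Q=C@Rn.from_euler("ZY",[p[3],p[4]]).as_matrix().T+p[:3];out=[]
    for m,X in((mt,T),(ms,S)):
        h=cv2.convexHull(proj(m,Q).astype(np.float32))
        out+= [cv2.pointPolygonTest(h,tuple(map(float,x)),True) for x in X]
    return out
for pit in(-20,20,0):
  for fixed in(1,0):
    g=lambda q:np.r_[res(np.r_[q[:4],np.radians(pit)+(0 if fixed else q[4])])]
    r=least_squares(g,[.75,-.1,.29,.17,0],diff_step=1e-3,loss="soft_l1");print(pit,fixed,r.x.round(4),r.cost,r.fun.round(1))
E
```

```text
[0.38829345 0.00310047 1.49519188]
[1.24556146 0.79692519 0.94304023]
[ 0.74742304 -0.0973584   0.29506039] [-0.04298124  0.05548339 -0.06785344 -0.01732653]
-20 1 [ 0.7498 -0.098   0.2918  0.1885  0.    ] 3.643875145979383 [ 0.1  0.7  0.8 -0.   0.5  0.3  0.1  0.6  3.   1.3]
-20 0 [ 0.7498 -0.098   0.2918  0.1885  0.    ] 3.643785850606924 [ 0.1  0.7  0.8 -0.   0.5  0.3  0.1  0.6  3.   1.3]
20 1 [ 0.749  -0.0972  0.2964  0.2522  0.    ] 2.581436331343486 [0.3 0.9 0.4 0.6 0.1 1.5 0.7 0.4 1.3 0.8]
20 0 [ 0.7489 -0.0968  0.2969  0.1875  0.4602] 0.7191871866367225 [ 0.3  0.8  0.5  0.8 -0.1  0.1 -0.1  0.1 -0.1  0.1]
0 1 [ 0.7497 -0.0983  0.2929  0.1344  0.    ] 4.956167098719698 [-0.2  1.2  0.7 -0.1 -0.2  1.9 -0.6  0.6  3.4  0.1]
0 0 [ 0.7497 -0.0983  0.2929  0.1344  0.    ] 4.956167098719698 [-0.2  1.2  0.7 -0.1 -0.2  1.9 -0.6  0.6  3.4  0.1]
```

```bash
cat >> h.py <<'E'
from scipy.spatial.transform import Rotation as Rn
def tool_R(psi,tilt=0):   # tool y along the axes' x, tool z along -z of Rz(psi)Ry(-tilt)
    L=Rn.from_euler("ZY",[psi,-tilt],degrees=True).as_matrix()
    return np.column_stack([L[:,1],L[:,0],-L[:,2]])
def delta(pos,R):
    o=ctrl.get_obs();R0=Rn.from_euler("xyz",o["tool_rot"]).as_matrix()
    print("t",o["time"],"turn",np.degrees(Rn.from_matrix(R0.T@R).as_rotvec()).round(2),"xyz",(R0.T@(np.array(pos)-o["position"])).round(4))
E
python3 -c "
from h import *
print(tool_R(37))
delta([.5145,.208,.17],tool_R(37))"
```

```text
[[-0.60181502  0.79863551 -0.        ]
 [ 0.79863551  0.60181502 -0.        ]
 [ 0.          0.         -1.        ]]
t 0.1 turn [-9.000e-02  1.000e-02  3.571e+01] xyz [-0.4295 -0.2229  0.0681]
```

Call:
carry_out(turn=[[0,0,4],[0,0,8],[0,0,12],[0,0,16],[0,0,20],[0,0,24],[0,0,28],[0,0,32],[0,0,35.7],[0,0,35.7],[0,0,35.7],[0,0,35.7],[0,0,35.7],[0,0,35.7],[0,0,35.7],[0,0,35.7],[0,0,35.7],[0,0,35.7]], xyz=[[-0.03,-0.016,0],[-0.06,-0.031,0.005],[-0.09,-0.047,0.01],[-0.12,-0.062,0.015],[-0.15,-0.078,0.02],[-0.18,-0.093,0.025],[-0.21,-0.109,0.03],[-0.24,-0.125,0.035],[-0.27,-0.14,0.04],[-0.3,-0.156,0.045],[-0.33,-0.171,0.05],[-0.36,-0.187,0.055],[-0.39,-0.202,0.06],[-0.41,-0.213,0.065],[-0.42,-0.218,0.068],[-0.4295,-0.223,0.068],[-0.4295,-0.223,0.068],[-0.4295,-0.223,0.068]], claw=[0,0,0,0,0,0,0,0,0,0,0,0,0,0,0,0,0,0], force=25)

```text
time: 1.6
position: [0.5143, 0.2089, 0.1707]
tool_rot: [-3.141, -0.001, 2.217]
force: [0.1, -0.0, -0.3]
finger_gap: 0.088
gripper_force: 0.0
```

```bash
python3 - <<'E'
from h import *
delta([.5145,.208,.0865],tool_R(37))
o=ctrl.get_obs();m=imaging.camera_model("wrist");im=imaging.camera("wrist")[:,:,::-1].copy()
cv2.imwrite("pics/w0raw.png",im)
C=np.array([[a,b,c] for a in(-1,1) for b in(-1,1) for c in(-1,1)],float)
A=C*[.008,.075,.05]@Rn.from_euler("Z",np.radians(37)).as_matrix().T+[.5145,.208,.062]
p=proj(m,A).astype(int);print(p[[1,3,5,7]].tolist())
for i in range(8):
  for j in range(i):
    if (C[i]!=C[j]).sum()==1: cv2.line(im,tuple(map(int,p[i])),tuple(map(int,p[j])),(255,255,0),1)
cv2.imwrite("pics/w0.png",im)
E
```

```text
t 1.6 turn [-0.01 -0.03  0.01] xyz [-0.0009 -0.0004  0.0842]
[[311, 296], [309, 108], [330, 296], [333, 108]]
```

View pics/w0.png

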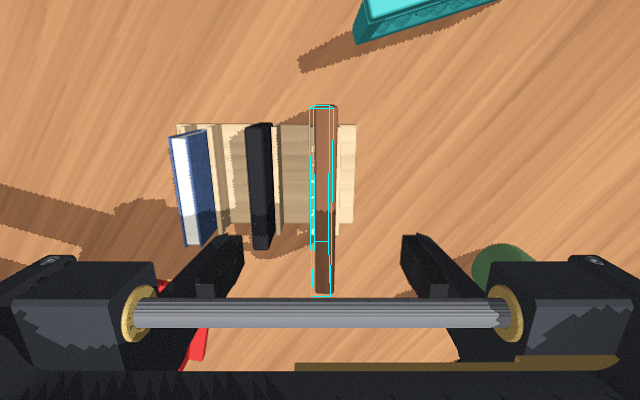

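The wrist view shows the rail at columns 315–336, about 3 mm to the right of the prediction. Its length matches, with ends at rows 106 and 292. I'll shift by 2 mm, go down and grip.

Call:
carry_out(turn=[[0,0,0],[0,0,0],[0,0,0],[0,0,0],[0,0,0],[0,0,0],[0,0,0],[0,0,0],[0,0,0],[0,0,0],[0,0,0],[0,0,0],[0,0,0],[0,0,0],[0,0,0],[0,0,0]], xyz=[[-0.001,0.002,0.015],[-0.001,0.002,0.035],[-0.001,0.002,0.055],[-0.001,0.002,0.07],[-0.001,0.002,0.08],[-0.001,0.002,0.084],[-0.001,0.002,0.084],[-0.001,0.002,0.084],[-0.001,0.002,0.084],[-0.001,0.002,0.084],[-0.001,0.002,0.084],[-0.001,0.002,0.084],[-0.001,0.002,0.084],[-0.001,0.002,0.084],[-0.001,0.002,0.084],[-0.001,0.002,0.084]], claw=[0,0,0,0,0,0,0,255,255,255,255,255,255,255,255,255], force=30)

```text
time: 2.98
position: [0.5169, 0.2088, 0.0867]
tool_rot: [-3.142, -0.0, 2.217]
force: [-0.1, 0.6, 0.6]
finger_gap: 0.0305
gripper_force: 0.0
```

Call:
carry_out(turn=[[0,0,0],[0,0,0],[0,0,0],[0,0,0],[0,0,0],[0,0,0],[0,0,0],[0,0,0]], xyz=[[0,0,0],[0,0,0],[0,0,0],[0,0,0],[0,0,0],[0,0,0],[0,0,0],[0,0,0]], claw=[255,255,255,255,255,255,255,255])

```text
time: 3.65
position: [0.5169, 0.2089, 0.0867]
tool_rot: [-3.142, -0.0, 2.217]
force: [0.6, 1.0, -0.2]
finger_gap: 0.0156
gripper_force: 30.0
```

Call:
carry_out(turn=[[0,0,0],[0,0,0],[0,0,0],[0,0,0],[0,0,0],[0,0,0],[0,0,0],[0,0,0],[0,0,0],[0,0,0],[0,0,0],[0,0,0],[0,0,0],[0,0,0]], xyz=[[0,0,-0.005],[0,0,-0.015],[0,0,-0.025],[0,0,-0.035],[0,0,-0.05],[0,0,-0.07],[0,0,-0.09],[0,0,-0.11],[0,0,-0.13],[0,0,-0.15],[0,0,-0.165],[0,0,-0.17],[0,0,-0.17],[0,0,-0.17]], claw=[255,255,255,255,255,255,255,255,255,255,255,255,255,255])

```text
time: 4.82
position: [0.5167, 0.2088, 0.2567]
tool_rot: [3.141, 0.0, 2.217]
force: [-0.9, 0.1, -2.0]
finger_gap: 0.0154
gripper_force: 30.0
```

```bash
python3 - <<'E'
from h import *
cv2.imwrite("pics/s1.png",imaging.camera("scene")[:,:,::-1])
# abacus centre is 43.0-0.4 mm beyond grasp point => relative to TCP along tool z
psi=11
R=tool_R(psi,20);show=np.array([.5635,-.1333,.2256])
d=.0867-.062   # TCP height above abacus_mid in the grasp (24.7 mm)
delta(show-R[:,2]*d,R); delta(show-R[:,2]*d+[-.06,-.0,0.02],R)
E
```

```text
t 4.8667 turn [-19.73  -4.56  25.74] xyz [-0.2978 -0.1758  0.0071]
t 4.8667 turn [-19.73  -4.56  25.74] xyz [-0.2617 -0.2237 -0.0128]
```

View pics/s1.png

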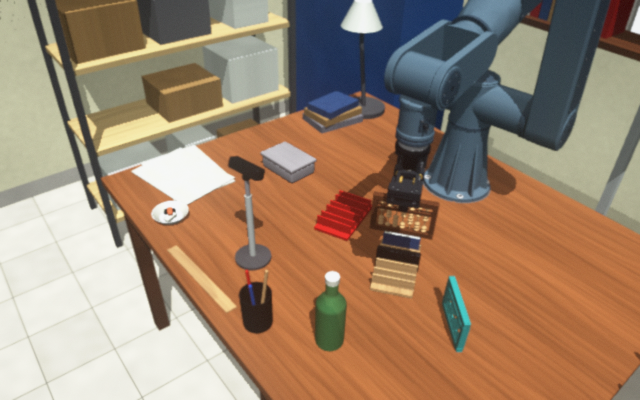

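The abacus hangs level in the gripper at about (403,215), clear of the rack, and the neighbours are undisturbed. I'll move to a standoff 60 mm short of the target.

Call:
carry_out(turn=[[-1,-0.2,1.3],[-3,-0.7,3.9],[-5,-1.2,6.5],[-7,-1.6,9.1],[-9,-2.1,11.7],[-11,-2.5,14.3],[-13,-3,16.9],[-15,-3.5,19.5],[-17,-3.9,22.1],[-19,-4.4,24.7],[-19.7,-4.6,25.7],[-19.7,-4.6,25.7],[-19.7,-4.6,25.7],[-19.7,-4.6,25.7],[-19.7,-4.6,25.7],[-19.7,-4.6,25.7]], xyz=[[-0.012,-0.01,-0.001],[-0.035,-0.03,-0.002],[-0.06,-0.051,-0.003],[-0.085,-0.073,-0.004],[-0.11,-0.094,-0.005],[-0.135,-0.115,-0.006],[-0.16,-0.137,-0.008],[-0.185,-0.158,-0.009],[-0.21,-0.18,-0.01],[-0.23,-0.197,-0.011],[-0.245,-0.21,-0.012],[-0.255,-0.218,-0.013],[-0.26,-0.222,-0.013],[-0.262,-0.224,-0.013],[-0.262,-0.224,-0.013],[-0.262,-0.224,-0.013]], claw=[255,255,255,255,255,255,255,255,255,255,255,255,255,255,255,255])

```text
time: 6.2
position: [0.4956, -0.1344, 0.2691]
tool_rot: [2.792, -0.0, 1.764]
force: [-0.2, 0.5, -1.8]
finger_gap: 0.0151
gripper_force: 30.0
```

```bash
python3 - <<'E'
from h import *
R=tool_R(11,20);show=np.array([.5635,-.1333,.2256]);d=.0247
delta(show-R[:,2]*d,R)
m=imaging.camera_model("wrist");w=imaging.camera("wrist")[:,:,::-1]
print(proj(m,[[.7296,-.101,.287],[.748,-.0975,.294]]))
t=imaging.camera("top")[:,:,::-1]; cv2.imwrite("pics/top2.png",t)
o=np.zeros((600,800,3),np.uint8); o[:400,:640]=w
o[400:,:260]=cv2.resize(t[80:180,280:410],(260,200))
cv2.imwrite("pics/w2.png",o)
E
```

```text
t 6.2 turn [ 0.01 -0.04  0.07] xyz [-0.012   0.0479  0.039 ]
[[613.36461825 223.17959144]
 [638.82938773 223.33209768]]
```

View pics/w2.png

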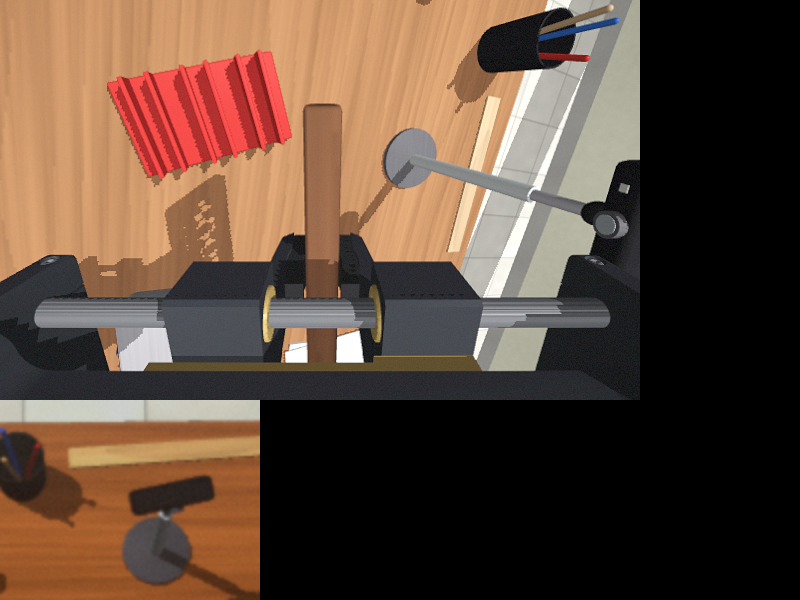

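The lens barrel shows in the wrist view at about (607,225), against a predicted (613,223), which agrees to about 3 mm. Next I'll check the bar's yaw with an overlay.

```bash
python3 - <<'E'
from h import *
m=imaging.camera_model("wrist");w=cv2.imread("pics/w2.png")[:400,:640]
C=np.array([[a,b,c] for a in(-1,1) for b in(-1,1) for c in(-1,1)],float)*[.015,.05,.015]
tiles=[]
for psi in (7,11,15):
    o=cv2.resize(w[140:280,540:640],(260*1,364),interpolation=cv2.INTER_CUBIC)
    L=Rn.from_euler("ZY",[psi,-20],degrees=True).as_matrix()
    P=C@L.T+[.748,-.0975,.294]
    p=((proj(m,P)-[539.5,139.5])*2.6).astype(int)
    for i in range(8):
      for j in range(i):
        if (C[i]!=C[j]).sum()==1: cv2.line(o,tuple(map(int,p[i])),tuple(map(int,p[j])),(0,255,0),1)
    tiles.append(o)
cv2.imwrite("pics/w3.png",np.hstack(tiles))
E
```

```text
(no output)
```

View pics/w3.png

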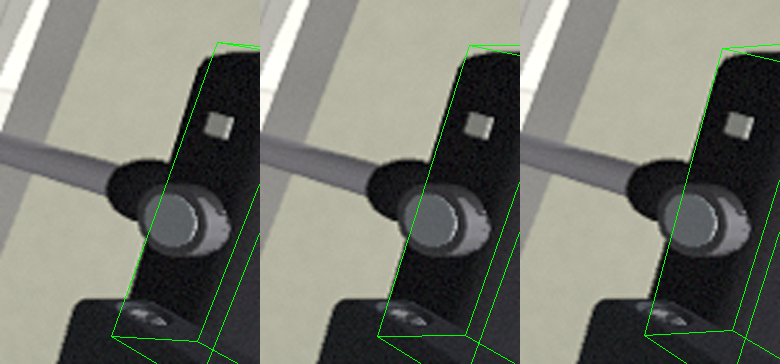

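The box at ψ≈11–12° matches the bar edges well, so I'll go to the show point.

Call:
carry_out(turn=[[0,0,0],[0,0,0],[0,0,0],[0,0,0],[0,0,0],[0,0,0],[0,0,0],[0,0,0],[0,0,0],[0,0,0],[0,0,0],[0,0,0]], xyz=[[-0.002,0.008,0.006],[-0.004,0.016,0.013],[-0.006,0.024,0.02],[-0.008,0.032,0.026],[-0.01,0.039,0.032],[-0.011,0.044,0.036],[-0.012,0.046,0.038],[-0.012,0.046,0.038],[-0.012,0.046,0.038],[-0.012,0.046,0.038],[-0.012,0.046,0.038],[-0.012,0.046,0.038]], claw=[255,255,255,255,255,255,255,255,255,255,255,255])

```text
time: 7.3
position: [0.5531, -0.1363, 0.2501]
tool_rot: [2.791, 0.001, 1.763]
force: [0.7, -0.4, -1.8]
finger_gap: 0.0155
gripper_force: 30.0
```

```bash
python3 - <<'E'
from h import *
R=tool_R(11,20);show=np.array([.5635,-.1333,.2256]);d=.0247
delta(show-R[:,2]*d,R); print(abs(ctrl.get_obs()["qvel"]).max())
C=np.array([[a,b,c] for a in(-1,1) for b in(-1,1) for c in(-1,1)],float)
L=Rn.from_euler("ZY",[11,-20],degrees=True).as_matrix();tiles=[]
for n,x,y in(("scene",190,130),("top",280,100)):
    im=imaging.camera(n)[:,:,::-1].copy();o=cv2.resize(im[y:y+150,x:x+130],(390,450),interpolation=cv2.INTER_CUBIC)
    p=((proj(imaging.camera_model(n),C*[.008,.075,.05]@L.T+show)-[x-.5,y-.5])*3).astype(int)
    for i in range(8):
      for j in range(i):
        if (C[i]!=C[j]).sum()==1: cv2.line(o,tuple(map(int,p[i])),tuple(map(int,p[j])),(0,255,0),1)
    tiles.append(o)
cv2.imwrite("pics/f.png",np.hstack(tiles))
E
```

```text
t 7.3 turn [0.07 0.06 0.04] xyz [0.001  0.0018 0.002 ]
0.0029362306160403673
```

View pics/f.png

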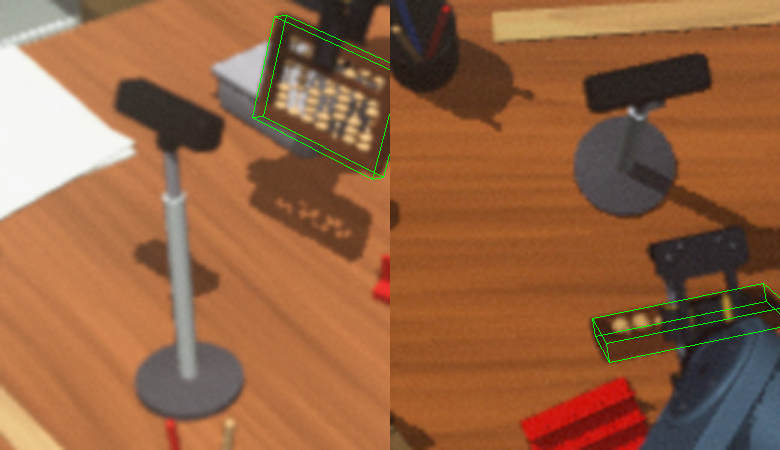

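Both views show the abacus filling the predicted outline, upright and parallel to the bar, and at rest. Handing in.

```bash
python3 -c "
from cell import ctrl
print(ctrl.job_done())"
```

```text
the job is handed in; nothing more can be done
None
```

I handed the job in with the abacus held still at the show point, about 18 cm in front of the lens and square to it by my camera checks; the hand-in call returned no verdict.

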